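# Re-rack four screwdrivers in reverse order

## Robot

A 7-joint arm with a two-finger parallel gripper is mounted at the origin on the work surface. World frame = base frame: x ahead of the robot, y to its left, z up, the work surface at z = 0. Lengths are in m, angles in rad, forces in N, time in s.
With the tool pointing down it reaches from about 0.35 to 0.9 m from the base axis. Payload 7.2 kg.
Tool frame: the origin (TCP) lies on the centre line of the jaws, within the pads' length; the fingertips stand ahead of it and the grasp point (between the pads) lies 3 mm ahead of it (tcp_to_tips is the z of the fingertips in the tool frame, in m); z points along the fingers, y is the direction in which the jaws open and shut (so a half turn about z gives the same grasp; the last joint's range is limited). The gripper opens to 88 mm and grips with 3 to 60 N. Pads are 20 mm wide; open, the fingers measure 115 mm over their backs; the gripper's body (75 mm by 178 mm) begins 61 mm behind the grasp point.
Start: joints at [-1.369, 0.411, -0.013, 1.596, 0.006, 1.134, -0.082], TCP at [0.167, 0.602, 0.245] pointing down, gripper open.
Joint ranges: [-2.95, 2.95], [-0.29, 1.99], [-1.47, 1.44], [0.14, 2.54], [-1.03, 4.17], [0.13, 1.85], [-2.86, 2.86]. Speed limits (rad/s): [2.39, 2.39, 3.01, 3.01, 3.14, 3.14, 3.14].

## Interface

Orientations are given as a unit quaternion [x, y, z, w].
In Python, from workcell import sense, grab_frame, sign_off, tcp_to_tips gives the robot as it stands.
- The arm moves only by the shell command python3 -m crank 'ROWS' [FORCE]. ROWS is JSON, a list of rows, each a list of 7 numbers: the shift along the world's x, y, z in m, then the turn, a rotation vector about the world's x, y, z in rad, then the opening, from 0 (shut) to 1 (fully open). In form: [[tx, ty, tz, rx, ry, rz, grip], ...]. A call has 1 to 10 rows; each row shifts and turns the commanded pose from where the row before left it; what a row does not reach is not made up. A row lasts 1/10 s, in which the tool goes at most 50 mm and 8.59 degrees, less where a joint would pass 70% of its speed; a pose out of reach is approached as far as the arm can. A call with a gripper value outside its range is refused whole. The fingers move at their own pace and stop on an object; FORCE is the grip in N (left out, the last holds). Time passes only in rows, so rows that do not move let the fingers close. It gives the time, the measured TCP pose, the force and the opening at its end, in the units of the state.
- sense(): the state, without advancing time (a new reading comes with each control period).
- grab_frame(name): name is "side" or "top" or "wrist"; returns a dict with "pixels" (384x512x3 uint8, red, green, blue), "range_z" (384x512 float32, m along the optical axis (not along the pixel's ray), 0 where there is no reading), "fovy" (degrees; the focal length in pixels is half the picture's height over the tangent of half this angle, whatever the lens; pixels are square), "cx", "cy" (the principal point, pixels), "cam_to_world" (4x4, takes a point from camera to world coordinates). Camera axes: x right, y down, z forward; pixel columns grow to the right and rows downward; lengths in m; the calibration is good to about 2 mm. The wrist camera is an equidistant fisheye: a pixel r from the principal point sees the ray r / f radians off the axis. A picture is of the moment at which its call begins.
- sign_off(): hands the job in, once; it reports no verdict.
The state is a dict: "time_s": time; "joint_pos": joint angles; "qd": joint speeds; "joint_efforts": joint torques, N m; "tool_pos": TCP position; "tool_rot": TCP orientation; "wrist_force": force on the tool from outside, world axes, zero at the start; "ft_torque": the same for the moment, N m; "gripper_width": finger opening in m.
Only numpy, scipy, OpenCV 4.12 (cv2) and the standard library are available. Lean on these libraries where they do the work, as an engineer would, in place of code of your own. Each camera call takes 0.05 s, during which the arm holds its last target. There are 200 camera calls.

## Task

Move all four screwdrivers from the old wooden rack into the new steel-topped rack, one per hole and in reverse order: seen from the robot, the one standing leftmost in the old rack goes into the rightmost hole of the new one, the next into the second hole from the right, and so on, because the new rack will be used from the far side of the bench. Leave each upright with its blade down the hole and its collar fully down on the rack; lower them in, do not drop them.

Things in the scene. Friction and masses are not known exactly. Their poses are not given: they have to be found in the camera images.
- driver_red: stubby screwdriver with a red handle, loose, standing upright blade-down in a rack hole. Round. Origin: on its axis at the flat underside of its black collar (rests on the rack top); z up along the handle. Collar 38 mm across, z 0 to 10 mm; grip 30 mm across, z 10 to 85 mm (top); blade 7 mm across, down to z -45 mm. About 90 g.
- driver_blue: stubby screwdriver with a blue handle, loose, standing upright blade-down in a rack hole. Round. Origin: on its axis at the flat underside of its black collar (rests on the rack top); z up along the handle. Collar 38 mm across, z 0 to 10 mm; grip 30 mm across, z 10 to 85 mm (top); blade 7 mm across, down to z -45 mm. About 90 g.
- driver_yellow: stubby screwdriver with a yellow handle, loose, standing upright blade-down in a rack hole. Round. Origin: on its axis at the flat underside of its black collar (rests on the rack top); z up along the handle. Collar 38 mm across, z 0 to 10 mm; grip 30 mm across, z 10 to 85 mm (top); blade 7 mm across, down to z -45 mm. About 90 g.
- driver_green: stubby screwdriver with a green handle, loose, standing upright blade-down in a rack hole. Round. Origin: on its axis at the flat underside of its black collar (rests on the rack top); z up along the handle. Collar 38 mm across, z 0 to 10 mm; grip 30 mm across, z 10 to 85 mm (top); blade 7 mm across, down to z -45 mm. About 90 g.
- tag_red: red colour tag (34 x 14 x 2 mm) stuck on the top of the old rack; it marks the hole in which the red screwdriver stands at the start and never moves. Origin: centre of that hole's mouth, level with the rack top; the tag itself lies 32 mm from it towards -x (the robot's side).
- tag_blue: blue colour tag (34 x 14 x 2 mm) stuck on the top of the old rack; it marks the hole in which the blue screwdriver stands at the start and never moves. Origin: centre of that hole's mouth, level with the rack top; the tag itself lies 32 mm from it towards -x (the robot's side).
- tag_yellow: yellow colour tag (34 x 14 x 2 mm) stuck on the top of the old rack; it marks the hole in which the yellow screwdriver stands at the start and never moves. Origin: centre of that hole's mouth, level with the rack top; the tag itself lies 32 mm from it towards -x (the robot's side).
- tag_green: green colour tag (34 x 14 x 2 mm) stuck on the top of the old rack; it marks the hole in which the green screwdriver stands at the start and never moves. Origin: centre of that hole's mouth, level with the rack top; the tag itself lies 32 mm from it towards -x (the robot's side).
- old_rack: old rack, light wood, holds the screwdrivers and colour tags at the start; on the robot's left or right. Fixed, 85 (x) x 270 (y) x 60 mm high, turned at most 0.35 rad. Origin: centre of its underside; y along the row to the robot's left, z up. 4 square through holes 24 mm wide at x = 0, y = 97.5, 32.5, -32.5, -97.5 mm, mouths at z = 60 mm, empty below.
- new_rack: new rack, dark steel top, grey sides, holes empty at the start; on the other side from the old rack. Fixed, 85 (x) x 270 (y) x 60 mm high, turned at most 0.35 rad. Origin: centre of its underside; y along the row to the robot's left, z up. 4 square through holes 24 mm wide at x = 0, y = 97.5, 32.5, -32.5, -97.5 mm, mouths at z = 60 mm, empty below.
Not all that is in view belongs to the job. Several things have the shape of the driver_blue; the one meant has the colours described above. Several things have the shape of the driver_red; the one meant has the colours described above.

How it is judged:
By the outcome, as a careful person would: the job done as asked, in the order asked, and still so for the second after the job is handed in, with the robot touching nothing.
It also fails if it takes over 102 s, if anything falls off the work surface, if the arm or the gripper's body presses on something with over 40 N, if the wrist force passes 120 N, or if a joint passes its speed limit or range.

## Working session

There is one attempt and no reset: what is moved stays moved. The work goes in short steps, Python scripts to look and compute and a shell command to move; the robot and the scene stay as the last step left them, time stands still between calls to the robot, and variables do not carry over. Pictures are saved under pics/ and viewed, about 12 in all and at most 16, crops included, and the job is handed in when it is done.

```bash
mkdir -p pics; cat > h.py <<'E'
import numpy as np, cv2
from workcell import sense, grab_frame, sign_off, tcp_to_tips
def grab(n,f):
    d=grab_frame(n); np.savez(f'pics/{f}.npz',**d); cv2.imwrite(f'pics/{f}.png',d['pixels'][:,:,::-1]); return d
def load(f): return dict(np.load(f'pics/{f}.npz'))
def cloud(d):
    h,w=d['range_z'].shape; f=h/2/np.tan(np.radians(d['fovy'])/2)
    u,v=np.meshgrid(np.arange(w),np.arange(h)); z=d['range_z']
    p=np.stack([(u-d['cx'])/f*z,(v-d['cy'])/f*z,z,np.ones_like(z)],-1)
    P=(p@d['cam_to_world'].T)[...,:3]; P[z<=0]=np.nan; return P
E
python3 - <<'E'
from h import *
print(sense(),tcp_to_tips)
for n in('top','side'):
    d=grab(n,n+'0'); print(d['fovy'],d['cam_to_world'])
a=np.hstack([cv2.imread('pics/top0.png'),cv2.imread('pics/side0.png')]); 
E
```

```text
{'time_s': 0.0, 'joint_pos': array([-1.36917604,  0.41187834, -0.01272659,  1.5970501 ,  0.0055943 ,
        1.13424452, -0.08216896]), 'qd': array([-7.38781437e-05, -1.75091291e-03,  7.40011311e-04,  7.14791688e-05,
       -4.21316129e-04,  9.02034783e-04, -1.52636194e-03]), 'joint_efforts': array([ 1.48899380e-04, -5.87938571e+01,  6.41952697e-01, -2.91079223e+01,
       -5.37603220e-02,  1.82970014e-02,  1.34306015e-04]), 'tool_pos': array([0.16650414, 0.601937  , 0.2438199 ]), 'tool_rot': array([ 1.34468211e-01,  9.90917607e-01, -7.70426139e-04, -5.50454124e-05]), 'wrist_force': array([-0.03699378,  0.10859281, -0.28763852]), 'ft_torque': array([0.03317306, 0.0422707 , 0.01677606]), 'gripper_width': 0.08832656651581597} 0.022
43.680758843937404 [[-0.01797615 -0.99884678  0.04451921  0.45831829]
 [-0.99972629  0.01862314  0.01416096 -0.00725521]
 [-0.01497371 -0.04425247 -0.99890816  1.06958656]
 [ 0.          0.          0.          1.        ]]
43.08101824374602 [[-0.9927597  -0.09184947  0.07740706  0.43973987]
 [-0.12007392  0.74152376 -0.66009452  0.66420135]
 [ 0.00323016 -0.66460981 -0.74718363  0.83459117]
 [ 0.          0.          0.          1.        ]]
```

View pics/top0.png

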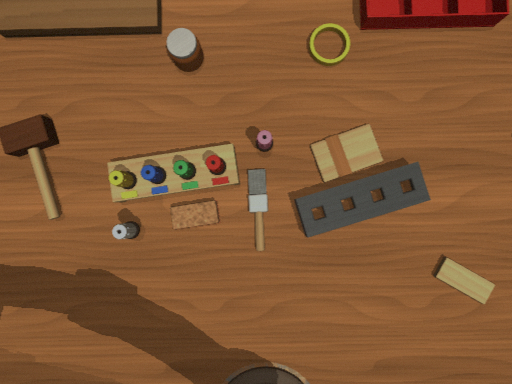

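View pics/side0.png

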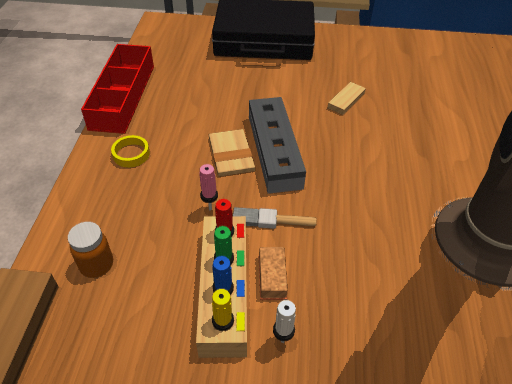

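Left to right (+y to −y) the old rack holds yellow (117,178), blue (148,172), green (181,168) and red (214,162). The new rack's holes are at (318,213), (347,203), (377,195) and (406,186), so yellow goes into the rightmost hole and red into the leftmost. The pink and white drivers are distractors.

```bash
python3 - <<'E'
from h import *
d=load('top0'); P=cloud(d); px=d['pixels'].astype(int)
def win(u0,u1,v0,v1):
    m=np.zeros(P.shape[:2],bool); m[v0:v1,u0:u1]=1; return m
# racks
for n,w in(('old',win(95,250,135,210)),('new',win(285,440,155,245))):
    m=w&(abs(P[...,2]-.06)<.006)
    if n=='new': m&=px.max(-1)<110
    k,l,s,c=cv2.connectedComponentsWithStats(m.astype(np.uint8)); i=1+s[1:,4].argmax()
    q=P[l==i]; z=np.median(q[:,2])
    r=cv2.minAreaRect((q[:,:2]*1000).astype(np.float32)); print(n,z,r)
for n,(u,v) in dict(y=(117,178),b=(148,172),g=(181,168),r=(214,162),pink=(265,137),white=(120,231)).items():
    m=win(u-14,u+15,v-14,v+15); zt=np.nanmax(P[m][:,2]); m&=P[...,2]>zt-.008
    q=P[m]; c,rad=cv2.minEnclosingCircle((q[:,:2]*1000).astype(np.float32)); print(n,zt.round(4),np.median(q[:,2]).round(4),q.mean(0).round(4),len(q),np.round(c,1),rad)
for u,v in[(318,213),(347,203),(377,195),(406,186)]:
    # hole centre = ray to rack-top plane
    m=win(u-9,u+10,v-9,v+10)&(P[...,2]<.05); vv,uu=np.nonzero(m)
    f=192/np.tan(np.radians(d['fovy'])/2); R=d['cam_to_world']
    b=np.c_[uu,vv].mean(0); ray=R[:3,:3]@np.array([(b[0]-d['cx'])/f,(b[1]-d['cy'])/f,1]); t=(.06-R[2,3])/ray[2]
    print('hole',b.round(1),(R[:3,3]+t*ray).round(4),len(uu))
hi=(P[...,2]>.12); print('high px',[(int(s[0]),int(s[1]),int(s[4])) for s in cv2.connectedComponentsWithStats(hi.astype(np.uint8))[2][1:] if s[4]>20], )
for n,(u,v) in dict(jar=(182,40),box=(430,10)).items(): print(n,P[v,u])
E
```

```text
old 0.059532052218238984 ((539.4267578125, 189.0145263671875), (85.76087188720703, 270.67034912109375), 7.6310715675354)
new 0.05913403430384179 ((475.5242004394531, -212.033203125), (85.18858337402344, 270.90496826171875), 15.968780517578125)
y 0.1496 0.1443 [0.5251 0.2826 0.1444] 163 [524.9 283. ] 14.654411315917969
b 0.1479 0.1443 [0.534  0.2201 0.1441] 181 [534.1 220.3] 15.283331871032715
g 0.1496 0.1442 [0.5425 0.1568 0.1443] 162 [542.7 157.1] 14.571924209594727
r 0.1494 0.1443 [0.5512 0.0933 0.1443] 168 [551.   93.4] 14.71904182434082
pink 0.1348 0.1291 [ 0.6004 -0.007   0.1293] 160 [600.3  -7. ] 14.698909759521484
white 0.133 0.1294 [0.4197 0.2809 0.1292] 176 [419.9 281.5] 14.624800682067871
hole [317.6 212.4] [ 0.4488 -0.1173  0.06  ] 125
hole [346.9 203.5] [ 0.4665 -0.1793  0.06  ] 121
hole [376.4 194.4] [ 0.4844 -0.2415  0.06  ] 117
hole [405.8 185.4] [ 0.5023 -0.3036  0.06  ] 112
high px [(257, 130, 179), (205, 155, 207), (173, 160, 218), (140, 165, 227), (108, 170, 237), (112, 224, 188)]
jar [0.80951678 0.15773586 0.09764007]
box [ 0.89908733 -0.38700221  0.00341247]
```

```bash
R='' ; python3 -m crank '[[0.036,-0.032,0,0,0,-0.117,0.8],[0.036,-0.032,0,0,0,-0.117,0.8],[0.036,-0.032,0,0,0,-0.117,0.8],[0.036,-0.032,0,0,0,-0.117,0.8],[0.036,-0.032,0,0,0,-0.117,0.8],[0.036,-0.032,0,0,0,-0.117,0.8],[0.036,-0.032,0,0,0,-0.117,0.8],[0.036,-0.032,0,0,0,-0.117,0.8],[0.036,-0.032,0,0,0,-0.117,0.8],[0.036,-0.032,0,0,0,-0.117,0.8]]' 30
python3 -m crank '[[0,0,0,0,0,0,0.8],[0,0,0,0,0,0,0.8],[0,0,0,0,0,0,0.8]]'
```

```text
time_s: 1.1
tool_pos: [0.5276, 0.2809, 0.2445]
tool_rot: [0.661, 0.75, -0.0, -0.0]
wrist_force: [1.7, 0.7, -0.1]
gripper_width: 0.0702
time_s: 1.4
tool_pos: [0.5255, 0.2835, 0.2442]
tool_rot: [0.658, 0.753, -0.0, -0.001]
wrist_force: [-0.4, 0.5, -0.6]
gripper_width: 0.0706
```

```bash
python3 -m crank '[[0,0,-0.03,0,0,0,0.8],[0,0,-0.03,0,0,0,0.8],[0,0,-0.03,0,0,0,0.8],[0,0,-0.02,0,0,0,0.8],[0,0,-0.01,0,0,0,0.8],[0,0,-0.01,0,0,0,0.8],[0,0,0,0,0,0,0.8],[0,0,0,0,0,0,0.8]]' 30
python3 -m crank '[[0,0,0,0,0,0,0],[0,0,0,0,0,0,0],[0,0,0,0,0,0,0],[0,0,0,0,0,0,0],[0,0,0,0,0,0,0],[0,0,0,0,0,0,0],[0,0,0,0,0,0,0]]' 30
```

```text
time_s: 2.2
tool_pos: [0.5268, 0.2829, 0.1154]
tool_rot: [0.659, 0.752, 0.0, 0.0]
wrist_force: [0.4, 0.1, 0.5]
gripper_width: 0.0698
time_s: 2.9
tool_pos: [0.5265, 0.2824, 0.1147]
tool_rot: [0.659, 0.752, -0.0, -0.0]
wrist_force: [-1.4, -0.3, 1.8]
gripper_width: 0.0297
```

```bash
python3 - <<'E'
from h import *
grab('side','side1'); d=cv2.imread('pics/side1.png')[150:384,150:400]; cv2.imwrite('pics/s1.png',cv2.resize(d,None,fx=2.4,fy=2.4))
E
```

```text
(no output)
```

View pics/s1.png

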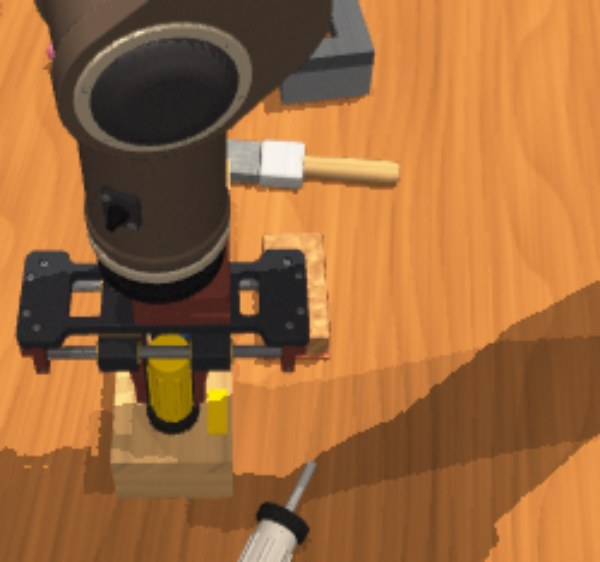

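The jaws hold yellow (150,380 in the crop), but the white decoy driver, which had been standing on its blade, now lies near (285,510). I'll check where it and pink are before going on.

```bash
python3 - <<'E'
from h import *
grab('top','top1'); 
E
```

```text
(no output)
```

View pics/top1.png

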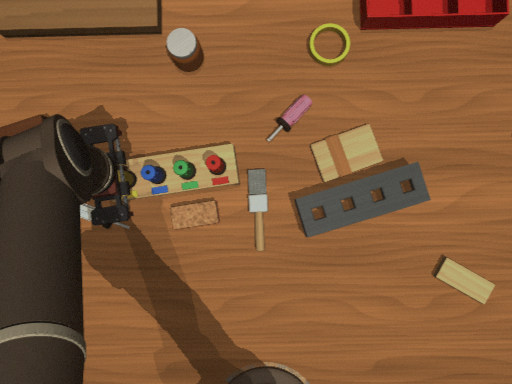

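Both decoys toppled by themselves: pink, now at (292,115), is nowhere near the arm. They lie clear of both racks. Lifting yellow.

```bash
python3 -m crank '[[0,0,0.01,0,0,0,0],[0,0,0.02,0,0,0,0],[0,0,0.03,0,0,0,0],[0,0,0.03,0,0,0,0],[0,0,0.03,0,0,0,0],[0,0,0.02,0,0,0,0],[0,0,0.02,0,0,0,0]]'
python3 -m crank '[[-0.0013,-0.0326,0,0,0,0.008,0],[-0.0013,-0.0326,0,0,0,0.008,0],[-0.0013,-0.0326,0,0,0,0.008,0],[-0.0013,-0.0326,0,0,0,0.008,0],[-0.0013,-0.0326,0,0,0,0.008,0],[-0.0013,-0.0326,0,0,0,0.008,0],[-0.0013,-0.0326,0,0,0,0.008,0],[-0.0013,-0.0326,0,0,0,0.008,0],[-0.0013,-0.0326,0,0,0,0.008,0]]'
python3 -m crank '[[-0.0013,-0.0326,0,0,0,0.008,0],[-0.0013,-0.0326,0,0,0,0.008,0],[-0.0013,-0.0326,0,0,0,0.008,0],[-0.0013,-0.0326,0,0,0,0.008,0],[-0.0013,-0.0326,0,0,0,0.008,0],[-0.0013,-0.0326,0,0,0,0.008,0],[-0.0013,-0.0326,0,0,0,0.008,0],[-0.0013,-0.0326,0,0,0,0.008,0],[-0.0013,-0.0326,0,0,0,0.008,0]]'
python3 -m crank '[[0,0,0,0,0,0,0],[0,0,0,0,0,0,0],[0,0,0,0,0,0,0]]'
python3 - <<'E'
from h import *
grab('side','side2'); d=cv2.imread('pics/side2.png')[0:230,150:400]; cv2.imwrite('pics/s2.png',cv2.resize(d,None,fx=2.4,fy=2.4))
E
```

```text
time_s: 3.7
tool_pos: [0.5267, 0.2822, 0.2765]
tool_rot: [0.659, 0.752, 0.001, 0.0]
wrist_force: [0.4, -0.0, -0.5]
gripper_width: 0.0295
time_s: 4.6
tool_pos: [0.5147, -0.0125, 0.2753]
tool_rot: [0.632, 0.775, 0.0, 0.0]
wrist_force: [-0.0, -0.2, 0.2]
gripper_width: 0.0298
time_s: 5.5
tool_pos: [0.503, -0.3057, 0.2752]
tool_rot: [0.603, 0.797, 0.0, 0.0]
wrist_force: [0.4, 0.2, -0.8]
gripper_width: 0.0294
time_s: 5.8
tool_pos: [0.5035, -0.3033, 0.2747]
tool_rot: [0.603, 0.798, 0.0, -0.0]
wrist_force: [0.0, 0.4, -0.7]
gripper_width: 0.0299
```

View pics/s2.png

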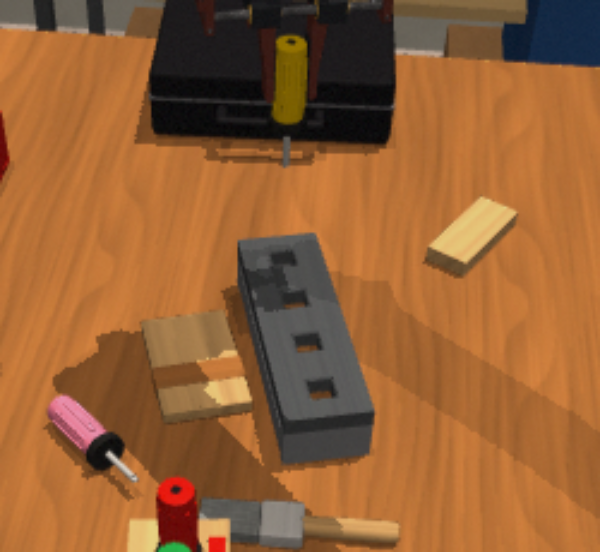

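Yellow is upright over the new rack, blade tip at about (286,160) in the crop. Lowering.

```bash
python3 -m crank '[[-0.001,-0.001,-0.03,0,0,0,0],[0,0,-0.03,0,0,0,0],[0,0,-0.03,0,0,0,0],[0,0,-0.02,0,0,0,0],[0,0,-0.02,0,0,0,0],[0,0,-0.01,0,0,0,0],[0,0,-0.01,0,0,0,0],[0,0,0,0,0,0,0],[0,0,0,0,0,0,0]]'
python3 -m crank '[[0,0,-0.002,0,0,0,0],[0,0,-0.002,0,0,0,0],[0,0,-0.002,0,0,0,0],[0,0,-0.001,0,0,0,0],[0,0,-0.001,0,0,0,0],[0,0,0,0,0,0,0]]'
```

```text
time_s: 6.75
tool_pos: [0.5026, -0.3054, 0.1252]
tool_rot: [0.603, 0.797, 0.0, 0.0]
wrist_force: [0.3, -0.5, -0.2]
gripper_width: 0.0296
time_s: 7.35
tool_pos: [0.5021, -0.3054, 0.1165]
tool_rot: [0.604, 0.797, -0.0, -0.0]
wrist_force: [-0.4, -0.2, -1.8]
gripper_width: 0.0296
```

```bash
python3 -m crank '[[0,0,-0.001,0,0,0,0],[0,0,-0.001,0,0,0,0],[0,0,0,0,0,0,0]]'
python3 -m crank '[[0,0,-0.001,0,0,0,0],[0,0,0,0,0,0,0]]'
```

```text
time_s: 7.65
tool_pos: [0.5022, -0.3055, 0.1147]
tool_rot: [0.604, 0.797, 0.0, 0.0]
wrist_force: [0.1, 1.2, -0.0]
gripper_width: 0.0294
time_s: 7.85
tool_pos: [0.5023, -0.3055, 0.1147]
tool_rot: [0.604, 0.797, 0.0, 0.0]
wrist_force: [-3.2, 1.6, 9.3]
gripper_width: 0.0296
```

Contact at 9 N: the collar is down. Release slowly, rise and look.

```bash
python3 -m crank '[[0,0,0,0,0,0,0.8],[0,0,0,0,0,0,0.8],[0,0,0,0,0,0,0.8],[0,0,0,0,0,0,0.8]]'
python3 -m crank '[[0,0,0.01,0,0,0,0.8],[0,0,0.02,0,0,0,0.8],[0,0,0.03,0,0,0,0.8],[0,0,0.03,0,0,0,0.8],[0,0,0.03,0,0,0,0.8],[0,0,0.01,0,0,0,0.8]]'
python3 - <<'E'
from h import *
d=grab('side','side3'); i=cv2.imread('pics/side3.png')[0:230,150:400]; cv2.imwrite('pics/s3.png',cv2.resize(i,None,fx=2.4,fy=2.4))
E
```

```text
time_s: 8.25
tool_pos: [0.5022, -0.3054, 0.1135]
tool_rot: [0.603, 0.797, -0.0, -0.0]
wrist_force: [0.6, -0.6, 0.8]
gripper_width: 0.0582
time_s: 8.85
tool_pos: [0.5031, -0.3065, 0.2473]
tool_rot: [0.604, 0.797, 0.001, 0.002]
wrist_force: [0.5, -0.5, -0.2]
gripper_width: 0.0703
```

View pics/s3.png

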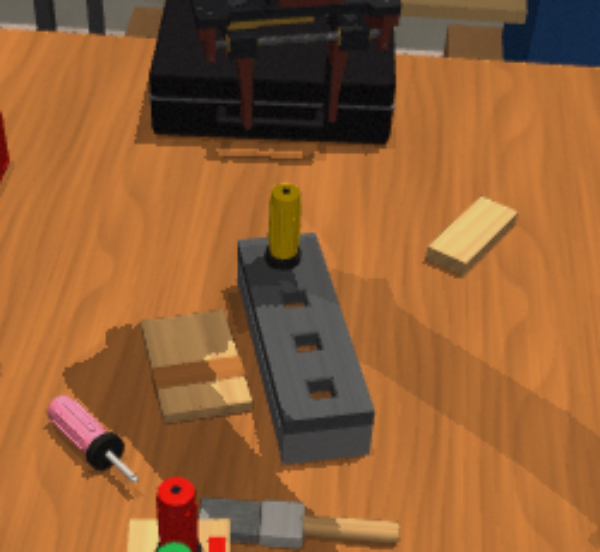

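Yellow stands upright in the far (rightmost) hole at (285,230), collar down. Next is blue.

```bash
python3 -m crank '[[0.002,0.0328,0,0,0,-0.009,0.8],[0.002,0.0328,0,0,0,-0.009,0.8],[0.002,0.0328,0,0,0,-0.009,0.8],[0.002,0.0328,0,0,0,-0.009,0.8],[0.002,0.0328,0,0,0,-0.009,0.8],[0.002,0.0328,0,0,0,-0.009,0.8],[0.002,0.0328,0,0,0,-0.009,0.8],[0.002,0.0328,0,0,0,-0.009,0.8]]'
python3 -m crank '[[0.002,0.0328,0,0,0,-0.009,0.8],[0.002,0.0328,0,0,0,-0.009,0.8],[0.002,0.0328,0,0,0,-0.009,0.8],[0.002,0.0328,0,0,0,-0.009,0.8],[0.002,0.0328,0,0,0,-0.009,0.8],[0.002,0.0328,0,0,0,-0.009,0.8],[0.002,0.0328,0,0,0,-0.009,0.8],[0.002,0.0328,0,0,0,-0.009,0.8],[0,0,0,0,0,0,0.8],[0,0,0,0,0,0,0.8]]'
python3 -c "
from workcell import sense
import time
print(sense()['tool_pos'],sense()['tool_rot'])"
```

```text
time_s: 9.7
tool_pos: [0.5175, -0.0415, 0.2427]
tool_rot: [0.632, 0.775, -0.0, -0.001]
wrist_force: [-0.3, -0.4, 0.4]
gripper_width: 0.0704
time_s: 10.7
tool_pos: [0.5335, 0.2197, 0.2424]
tool_rot: [0.659, 0.752, -0.001, -0.0]
wrist_force: [-0.4, 0.7, 0.8]
gripper_width: 0.0703
[0.53350142 0.21966696 0.2423643 ] [ 6.58657218e-01  7.52442321e-01 -1.09595736e-03 -1.49102280e-04]
```

```bash
python3 -m crank '[[0.001,0,-0.03,0,0,0,0.8],[0,0,-0.03,0,0,0,0.8],[0,0,-0.03,0,0,0,0.8],[0,0,-0.02,0,0,0,0.8],[0,0,-0.01,0,0,0,0.8],[0,0,-0.008,0,0,0,0.8],[0,0,0,0,0,0,0.8],[0,0,0,0,0,0,0.8]]' 30
python3 -m crank '[[0,0,0,0,0,0,0],[0,0,0,0,0,0,0],[0,0,0,0,0,0,0],[0,0,0,0,0,0,0],[0,0,0,0,0,0,0],[0,0,0,0,0,0,0],[0,0,0,0,0,0,0]]' 30
python3 -m crank '[[0,0,0.01,0,0,0,0],[0,0,0.02,0,0,0,0],[0,0,0.03,0,0,0,0],[0,0,0.03,0,0,0,0],[0,0,0.03,0,0,0,0],[0,0,0.02,0,0,0,0],[0,0,0.02,0,0,0,0]]'
```

```text
time_s: 11.5
tool_pos: [0.5357, 0.2192, 0.1164]
tool_rot: [0.659, 0.752, 0.0, 0.0]
wrist_force: [0.5, -0.2, 0.9]
gripper_width: 0.0703
time_s: 12.2
tool_pos: [0.5351, 0.2194, 0.1156]
tool_rot: [0.659, 0.752, -0.0, -0.0]
wrist_force: [-1.1, 0.3, 0.1]
gripper_width: 0.0298
time_s: 12.9
tool_pos: [0.5353, 0.2192, 0.2776]
tool_rot: [0.659, 0.752, 0.001, 0.0]
wrist_force: [-0.2, -1.0, -1.5]
gripper_width: 0.0299
```

```bash
python3 -m crank '[[-0.0034,-0.0308,0,0,0,0.0097,0],[-0.0034,-0.0308,0,0,0,0.0097,0],[-0.0034,-0.0308,0,0,0,0.0097,0],[-0.0034,-0.0308,0,0,0,0.0097,0],[-0.0034,-0.0308,0,0,0,0.0097,0],[-0.0034,-0.0308,0,0,0,0.0097,0],[-0.0034,-0.0308,0,0,0,0.0097,0],[-0.0034,-0.0308,0,0,0,0.0097,0]]'
python3 -m crank '[[-0.0034,-0.0308,0,0,0,0.0097,0],[-0.0034,-0.0308,0,0,0,0.0097,0],[-0.0034,-0.0308,0,0,0,0.0097,0],[-0.0034,-0.0308,0,0,0,0.0097,0],[-0.0034,-0.0308,0,0,0,0.0097,0],[-0.0034,-0.0308,0,0,0,0.0097,0],[-0.0034,-0.0308,0,0,0,0.0097,0],[0,0,0,0,0,0,0],[0,0,0,0,0,0,0],[0,0,0,0,0,0,0]]'
python3 -m crank '[[0,0,-0.01,0,0,0,0],[0,0,-0.02,0,0,0,0],[0,0,-0.01,0,0,0,0],[0,0,0,0,0,0,0]]'
```

```text
time_s: 13.7
tool_pos: [0.5076, -0.0284, 0.2763]
tool_rot: [0.63, 0.777, 0.0, 0.0]
wrist_force: [0.3, -0.1, -1.9]
gripper_width: 0.0296
time_s: 14.7
tool_pos: [0.4844, -0.2416, 0.2758]
tool_rot: [0.603, 0.798, 0.0, -0.0]
wrist_force: [-0.5, 0.3, -1.7]
gripper_width: 0.0299
time_s: 15.1
tool_pos: [0.4835, -0.2414, 0.234]
tool_rot: [0.602, 0.798, -0.001, -0.001]
wrist_force: [0.3, 0.4, -0.8]
gripper_width: 0.0299
```

```bash
python3 -m crank '[[0,-0.001,-0.03,0,0,0,0],[0,0,-0.03,0,0,0,0],[0,0,-0.03,0,0,0,0],[0,0,-0.01,0,0,0,0],[0,0,-0.01,0,0,0,0],[0,0,0,0,0,0,0],[0,0,0,0,0,0,0]]'
python3 -m crank '[[0,0,-0.002,0,0,0,0],[0,0,-0.002,0,0,0,0],[0,0,-0.002,0,0,0,0],[0,0,0,0,0,0,0]]'
python3 -m crank '[[0,0,-0.001,0,0,0,0],[0,0,-0.001,0,0,0,0],[0,0,0,0,0,0,0]]'
```

```text
time_s: 15.8
tool_pos: [0.4848, -0.244, 0.1267]
tool_rot: [0.603, 0.798, 0.0, 0.001]
wrist_force: [-0.1, 0.3, -1.3]
gripper_width: 0.0297
time_s: 16.2
tool_pos: [0.4841, -0.2435, 0.1196]
tool_rot: [0.603, 0.798, 0.0, -0.0]
wrist_force: [0.3, -0.8, -1.2]
gripper_width: 0.03
time_s: 16.5
tool_pos: [0.4841, -0.2436, 0.1175]
tool_rot: [0.603, 0.798, -0.0, -0.0]
wrist_force: [0.8, -0.2, -1.0]
gripper_width: 0.0294
```

```bash
python3 -m crank '[[0,0,-0.001,0,0,0,0],[0,0,0,0,0,0,0]]'
python3 -m crank '[[0,0,-0.001,0,0,0,0],[0,0,0,0,0,0,0]]'
```

```text
time_s: 16.7
tool_pos: [0.4842, -0.2436, 0.1165]
tool_rot: [0.603, 0.798, -0.0, -0.0]
wrist_force: [-0.1, 0.2, -0.7]
gripper_width: 0.0297
time_s: 16.9
tool_pos: [0.4842, -0.2436, 0.1156]
tool_rot: [0.603, 0.798, 0.0, 0.0]
wrist_force: [0.2, -0.6, -0.3]
gripper_width: 0.0295
```

```bash
python3 -m crank '[[0,0,-0.001,0,0,0,0],[0,0,0,0,0,0,0]]'
python3 -m crank '[[0,0,-0.0005,0,0,0,0],[0,0,0,0,0,0,0]]'
```

```text
time_s: 17.1
tool_pos: [0.4843, -0.2437, 0.1155]
tool_rot: [0.603, 0.798, 0.0, 0.0]
wrist_force: [-4.2, 1.3, 10.8]
gripper_width: 0.0297
time_s: 17.3
tool_pos: [0.4843, -0.2437, 0.1156]
tool_rot: [0.603, 0.798, 0.001, 0.0]
wrist_force: [-4.9, 3.1, 16.5]
gripper_width: 0.0296
```

```bash
python3 -m crank '[[0,0,0,0,0,0,0.8],[0,0,0,0,0,0,0.8],[0,0,0,0,0,0,0.8],[0,0,0,0,0,0,0.8]]'
python3 -m crank '[[0,0,0.01,0,0,0,0.8],[0,0,0.02,0,0,0,0.8],[0,0,0.03,0,0,0,0.8],[0,0,0.03,0,0,0,0.8],[0,0,0.03,0,0,0,0.8],[0,0,0.01,0,0,0,0.8],[0,0,0,0,0,0,0.8]]'
python3 -m crank '[[0.0045,0.0308,0,0,0,-0.0112,0.8],[0.0045,0.0308,0,0,0,-0.0112,0.8],[0.0045,0.0308,0,0,0,-0.0112,0.8],[0.0045,0.0308,0,0,0,-0.0112,0.8],[0.0045,0.0308,0,0,0,-0.0112,0.8],[0.0045,0.0308,0,0,0,-0.0112,0.8],[0.0045,0.0308,0,0,0,-0.0112,0.8]]'
python3 -m crank '[[0.0045,0.0308,0,0,0,-0.0112,0.8],[0.0045,0.0308,0,0,0,-0.0112,0.8],[0.0045,0.0308,0,0,0,-0.0112,0.8],[0.0045,0.0308,0,0,0,-0.0112,0.8],[0.0045,0.0308,0,0,0,-0.0112,0.8],[0.0045,0.0308,0,0,0,-0.0112,0.8],[0,0,0,0,0,0,0.8],[0,0,0,0,0,0,0.8],[0,0,0,0,0,0,0.8]]'
python3 - <<'E'
from h import *
grab('side','side4'); i=cv2.imread('pics/side4.png')[60:384,100:400]; cv2.imwrite('pics/s4.png',cv2.resize(i,None,fx=1.8,fy=1.8))
E
```

```text
time_s: 17.7
tool_pos: [0.4842, -0.2436, 0.114]
tool_rot: [0.603, 0.798, -0.0, -0.0]
wrist_force: [0.1, -0.4, 0.4]
gripper_width: 0.0586
time_s: 18.4
tool_pos: [0.4849, -0.2439, 0.2457]
tool_rot: [0.603, 0.798, 0.001, 0.001]
wrist_force: [1.0, 0.0, -0.3]
gripper_width: 0.07
time_s: 19.1
tool_pos: [0.5149, -0.0266, 0.2426]
tool_rot: [0.634, 0.773, -0.001, -0.001]
wrist_force: [0.9, -0.2, 0.3]
gripper_width: 0.0705
time_s: 20.0
tool_pos: [0.5423, 0.1554, 0.2433]
tool_rot: [0.66, 0.751, -0.001, -0.0]
wrist_force: [-0.4, -0.0, -0.3]
gripper_width: 0.07
```

View pics/s4.png

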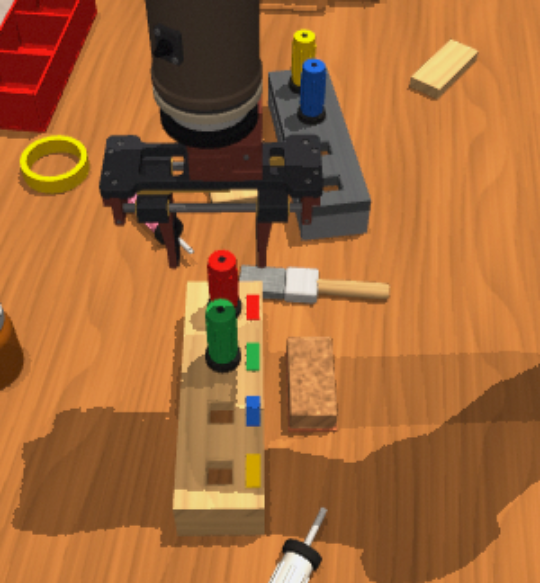

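Yellow (303,60) and blue (313,90) are seated in the two right-hand holes of the new rack. Green (221,330) is next.

```bash
python3 -m crank '[[0,0.001,-0.03,0,0,0,0.8],[0,0,-0.03,0,0,0,0.8],[0,0,-0.03,0,0,0,0.8],[0,0,-0.02,0,0,0,0.8],[0,0,-0.01,0,0,0,0.8],[0,0,-0.008,0,0,0,0.8],[0,0,0,0,0,0,0.8],[0,0,0,0,0,0,0.8]]' 30
python3 -m crank '[[0,0,0,0,0,0,0],[0,0,0,0,0,0,0],[0,0,0,0,0,0,0],[0,0,0,0,0,0,0],[0,0,0,0,0,0,0],[0,0,0,0,0,0,0],[0,0,0,0,0,0,0]]' 30
python3 -m crank '[[0,0,0.01,0,0,0,0],[0,0,0.02,0,0,0,0],[0,0,0.03,0,0,0,0],[0,0,0.03,0,0,0,0],[0,0,0.03,0,0,0,0],[0,0,0.02,0,0,0,0],[0,0,0.02,0,0,0,0]]'
```

```text
time_s: 20.85
tool_pos: [0.5432, 0.1576, 0.1169]
tool_rot: [0.659, 0.752, 0.001, 0.0]
wrist_force: [0.1, 0.3, 0.9]
gripper_width: 0.0701
time_s: 21.55
tool_pos: [0.5427, 0.1578, 0.1162]
tool_rot: [0.659, 0.752, 0.0, -0.0]
wrist_force: [-0.0, -0.8, 0.9]
gripper_width: 0.0294
time_s: 22.25
tool_pos: [0.5427, 0.1576, 0.2781]
tool_rot: [0.659, 0.752, 0.001, 0.0]
wrist_force: [-0.2, 0.8, -0.1]
gripper_width: 0.0296
```

```bash
python3 -m crank '[[-0.0069,-0.0307,0,0,0,0.0132,0],[-0.0069,-0.0307,0,0,0,0.0132,0],[-0.0069,-0.0307,0,0,0,0.0132,0],[-0.0069,-0.0307,0,0,0,0.0132,0],[-0.0069,-0.0307,0,0,0,0.0132,0],[-0.0069,-0.0307,0,0,0,0.0132,0]]'
python3 -m crank '[[-0.0069,-0.0307,0,0,0,0.0132,0],[-0.0069,-0.0307,0,0,0,0.0132,0],[-0.0069,-0.0307,0,0,0,0.0132,0],[-0.0069,-0.0307,0,0,0,0.0132,0],[-0.0069,-0.0307,0,0,0,0.0132,0],[0,0,0,0,0,0,0],[0,0,0,0,0,0,0],[0,0,0,0,0,0,0]]'
python3 -m crank '[[0,0,-0.01,0,0,0,0],[0,0,-0.02,0,0,0,0],[0,0,-0.01,0,0,0,0],[0,0,0,0,0,0,0]]'
```

```text
time_s: 22.85
tool_pos: [0.5008, -0.0278, 0.2768]
tool_rot: [0.629, 0.777, 0.0, 0.0]
wrist_force: [-0.0, 0.6, -1.6]
gripper_width: 0.0297
time_s: 23.65
tool_pos: [0.467, -0.179, 0.2763]
tool_rot: [0.603, 0.798, 0.0, -0.0]
wrist_force: [0.4, -0.4, -0.9]
gripper_width: 0.0295
time_s: 24.05
tool_pos: [0.466, -0.1789, 0.2345]
tool_rot: [0.603, 0.798, -0.001, -0.001]
wrist_force: [-0.2, -0.1, -0.1]
gripper_width: 0.0297
```

```bash
python3 -m crank '[[0,-0.001,-0.03,0,0,0,0],[0,0,-0.03,0,0,0,0],[0,0,-0.03,0,0,0,0],[0,0,-0.01,0,0,0,0],[0,0,-0.01,0,0,0,0],[0,0,0,0,0,0,0],[0,0,0,0,0,0,0]]'
python3 -m crank '[[0,0,-0.002,0,0,0,0],[0,0,-0.002,0,0,0,0],[0,0,-0.002,0,0,0,0],[0,0,-0.002,0,0,0,0],[0,0,0,0,0,0,0]]'
python3 -m crank '[[0,0,-0.001,0,0,0,0],[0,0,-0.001,0,0,0,0],[0,0,0,0,0,0,0]]'
```

```text
time_s: 24.75
tool_pos: [0.4674, -0.1812, 0.1271]
tool_rot: [0.603, 0.798, 0.0, 0.001]
wrist_force: [0.8, 0.1, -0.4]
gripper_width: 0.0299
time_s: 25.25
tool_pos: [0.4666, -0.1808, 0.1179]
tool_rot: [0.603, 0.798, -0.0, -0.0]
wrist_force: [-0.7, -0.4, -0.1]
gripper_width: 0.0293
time_s: 25.55
tool_pos: [0.4668, -0.181, 0.1162]
tool_rot: [0.603, 0.798, 0.0, 0.0]
wrist_force: [-0.1, 0.2, -1.1]
gripper_width: 0.0297
```

```bash
python3 -m crank '[[0,0,-0.001,0,0,0,0],[0,0,0,0,0,0,0]]'
python3 -m crank '[[0,0,-0.0005,0,0,0,0],[0,0,0,0,0,0,0]]'
```

```text
time_s: 25.75
tool_pos: [0.4669, -0.1811, 0.1161]
tool_rot: [0.603, 0.798, 0.0, -0.0]
wrist_force: [-4.3, 1.9, 13.4]
gripper_width: 0.0296
time_s: 25.95
tool_pos: [0.4669, -0.1811, 0.1161]
tool_rot: [0.603, 0.798, 0.001, -0.0]
wrist_force: [-7.0, 2.3, 20.4]
gripper_width: 0.0295
```

```bash
python3 -m crank '[[0,0,0,0,0,0,0.8],[0,0,0,0,0,0,0.8],[0,0,0,0,0,0,0.8],[0,0,0,0,0,0,0.8]]'
python3 -m crank '[[0,0,0.01,0,0,0,0.8],[0,0,0.02,0,0,0,0.8],[0,0,0.03,0,0,0,0.8],[0,0,0.03,0,0,0,0.8],[0,0,0.03,0,0,0,0.8],[0,0,0.01,0,0,0,0.8],[0,0,0,0,0,0,0.8]]'
python3 -m crank '[[0.0094,0.0305,0,0,0,-0.0161,0.8],[0.0094,0.0305,0,0,0,-0.0161,0.8],[0.0094,0.0305,0,0,0,-0.0161,0.8],[0.0094,0.0305,0,0,0,-0.0161,0.8],[0.0094,0.0305,0,0,0,-0.0161,0.8],[0.0094,0.0305,0,0,0,-0.0161,0.8],[0.0094,0.0305,0,0,0,-0.0161,0.8]]'
python3 -m crank '[[0.0094,0.0305,0,0,0,-0.0161,0.8],[0.0094,0.0305,0,0,0,-0.0161,0.8],[0,0,0,0,0,0,0.8],[0,0,0,0,0,0,0.8],[0,0,0,0,0,0,0.8]]'
```

```text
time_s: 26.35
tool_pos: [0.4667, -0.1808, 0.1145]
tool_rot: [0.603, 0.798, -0.0, -0.0]
wrist_force: [-0.2, 0.1, 0.4]
gripper_width: 0.058
time_s: 27.05
tool_pos: [0.4675, -0.1811, 0.2461]
tool_rot: [0.603, 0.798, 0.001, 0.001]
wrist_force: [0.5, -0.9, -0.0]
gripper_width: 0.07
time_s: 27.75
tool_pos: [0.532, 0.0339, 0.2431]
tool_rot: [0.647, 0.762, -0.001, -0.001]
wrist_force: [-0.3, -1.2, 0.2]
gripper_width: 0.0705
time_s: 28.25
tool_pos: [0.5508, 0.0922, 0.2438]
tool_rot: [0.66, 0.752, -0.001, -0.0]
wrist_force: [-0.2, 0.6, 0.4]
gripper_width: 0.0703
```

```bash
python3 -m crank '[[0,0.0005,-0.03,0,0,0,0.8],[0,0,-0.03,0,0,0,0.8],[0,0,-0.03,0,0,0,0.8],[0,0,-0.02,0,0,0,0.8],[0,0,-0.01,0,0,0,0.8],[0,0,-0.008,0,0,0,0.8],[0,0,0,0,0,0,0.8],[0,0,0,0,0,0,0.8]]' 30
python3 -m crank '[[0,0,0,0,0,0,0],[0,0,0,0,0,0,0],[0,0,0,0,0,0,0],[0,0,0,0,0,0,0],[0,0,0,0,0,0,0],[0,0,0,0,0,0,0],[0,0,0,0,0,0,0]]' 30
python3 -m crank '[[0,0,0.01,0,0,0,0],[0,0,0.02,0,0,0,0],[0,0,0.03,0,0,0,0],[0,0,0.03,0,0,0,0],[0,0,0.03,0,0,0,0],[0,0,0.02,0,0,0,0],[0,0,0.02,0,0,0,0]]'
```

```text
time_s: 29.05
tool_pos: [0.5519, 0.0939, 0.1174]
tool_rot: [0.659, 0.752, 0.0, 0.0]
wrist_force: [0.8, 0.5, -0.3]
gripper_width: 0.0702
time_s: 29.75
tool_pos: [0.5514, 0.0941, 0.1167]
tool_rot: [0.659, 0.752, -0.0, -0.0]
wrist_force: [-2.0, -0.5, 0.5]
gripper_width: 0.0295
time_s: 30.45
tool_pos: [0.5513, 0.0938, 0.2785]
tool_rot: [0.659, 0.752, 0.0, 0.0]
wrist_force: [0.2, 0.4, -1.7]
gripper_width: 0.0294
```

```bash
python3 -m crank '[[-0.0128,-0.0265,0,0,0,0.0181,0],[-0.0128,-0.0265,0,0,0,0.0181,0],[-0.0128,-0.0265,0,0,0,0.0181,0],[-0.0128,-0.0265,0,0,0,0.0181,0],[-0.0128,-0.0265,0,0,0,0.0181,0],[-0.0128,-0.0265,0,0,0,0.0181,0],[-0.0128,-0.0265,0,0,0,0.0181,0],[-0.0128,-0.0265,0,0,0,0.0181,0],[0,0,0,0,0,0,0],[0,0,0,0,0,0,0]]'
python3 -m crank '[[0,0,-0.01,0,0,0,0],[0,0,-0.02,0,0,0,0],[0,0,-0.01,0,0,0,0],[0,0,0,0,0,0,0],[0,0,0,0,0,0,0]]'
```

```text
time_s: 31.45
tool_pos: [0.4488, -0.1183, 0.2772]
tool_rot: [0.604, 0.797, 0.001, 0.0]
wrist_force: [0.0, 0.7, -2.1]
gripper_width: 0.0297
time_s: 31.95
tool_pos: [0.4491, -0.1177, 0.2366]
tool_rot: [0.603, 0.798, -0.0, -0.0]
wrist_force: [-0.7, 0.0, -1.9]
gripper_width: 0.0295
```

```bash
python3 -m crank '[[0,0,-0.03,0,0,0,0],[0,0,-0.03,0,0,0,0],[0,0,-0.03,0,0,0,0],[0,0,-0.01,0,0,0,0],[0,0,-0.01,0,0,0,0],[0,0,0,0,0,0,0],[0,0,0,0,0,0,0]]'
python3 -m crank '[[0,0,-0.002,0,0,0,0],[0,0,-0.002,0,0,0,0],[0,0,-0.002,0,0,0,0],[0,0,-0.002,0,0,0,0],[0,0,0,0,0,0,0]]'
python3 -m crank '[[0,0,-0.001,0,0,0,0],[0,0,-0.001,0,0,0,0],[0,0,0,0,0,0,0]]'
```

```text
time_s: 32.65
tool_pos: [0.4497, -0.1181, 0.1275]
tool_rot: [0.603, 0.798, 0.0, 0.001]
wrist_force: [0.4, 0.1, -1.2]
gripper_width: 0.0298
time_s: 33.15
tool_pos: [0.4488, -0.1179, 0.1185]
tool_rot: [0.603, 0.798, -0.0, -0.0]
wrist_force: [0.2, -0.5, -0.9]
gripper_width: 0.0298
time_s: 33.45
tool_pos: [0.449, -0.118, 0.1166]
tool_rot: [0.603, 0.798, -0.0, 0.0]
wrist_force: [0.4, 0.3, -1.8]
gripper_width: 0.0298
```

```bash
python3 -m crank '[[0,0,-0.001,0,0,0,0],[0,0,0,0,0,0,0]]'
python3 -m crank '[[0,0,-0.0005,0,0,0,0],[0,0,0,0,0,0,0]]'
```

```text
time_s: 33.65
tool_pos: [0.449, -0.118, 0.1165]
tool_rot: [0.603, 0.798, 0.0, -0.0]
wrist_force: [-4.4, 1.7, 15.9]
gripper_width: 0.0295
time_s: 33.85
tool_pos: [0.4491, -0.118, 0.1165]
tool_rot: [0.603, 0.798, 0.001, -0.0]
wrist_force: [-6.8, 1.7, 22.6]
gripper_width: 0.0295
```

```bash
python3 -m crank '[[0,0,0,0,0,0,0.8],[0,0,0,0,0,0,0.8],[0,0,0,0,0,0,0.8],[0,0,0,0,0,0,0.8]]'
python3 -m crank '[[0,0,0.01,0,0,0,0.8],[0,0,0.02,0,0,0,0.8],[0,0,0.03,0,0,0,0.8],[0,0,0.03,0,0,0,0.8],[0,0,0.03,0,0,0,0.8],[0,0,0.01,0,0,0,0.8]]'
python3 -m crank '[[0,0.035,0,0,0,0,0.8],[0,0.035,0,0,0,0,0.8],[0,0.035,0,0,0,0,0.8],[0,0.035,0,0,0,0,0.8],[0,0.035,0,0,0,0,0.8],[0,0.035,0,0,0,0,0.8],[0,0.035,0,0,0,0,0.8],[0,0.035,0,0,0,0,0.8],[0,0,0,0,0,0,0.8],[0,0,0,0,0,0,0.8]]'
python3 - <<'E'
from h import *
grab('side','side5'); i=cv2.imread('pics/side5.png')[40:240,180:380]; i=cv2.resize(i,None,fx=2,fy=2)
d=grab('top','top5'); j=cv2.resize(cv2.imread('pics/top5.png')[120:300,260:460],(400,360)); 
cv2.imwrite('pics/f.png',np.hstack([i,cv2.copyMakeBorder(j,0,40,0,0,cv2.BORDER_CONSTANT)]))
P=cloud(d); m=P[...,2]>.13; m[:,:285]=0; m[:,440:]=0; m[:150]=0;m[250:]=0
n,l,s,c=cv2.connectedComponentsWithStats(m.astype(np.uint8))
for k in range(1,n):
    if s[k,4]>30: print(P[l==k].mean(0).round(4),np.median(P[l==k][:,2]).round(4),s[k,4],d['pixels'][l==k].mean(0).round())
E
```

```text
time_s: 34.25
tool_pos: [0.4489, -0.1179, 0.115]
tool_rot: [0.603, 0.798, -0.0, -0.0]
wrist_force: [-0.5, 0.7, -0.4]
gripper_width: 0.0584
time_s: 34.85
tool_pos: [0.4501, -0.1185, 0.2482]
tool_rot: [0.603, 0.797, 0.001, 0.002]
wrist_force: [0.4, 1.0, -0.9]
gripper_width: 0.0699
time_s: 35.85
tool_pos: [0.4486, 0.1622, 0.2447]
tool_rot: [0.602, 0.798, -0.001, 0.0]
wrist_force: [-1.1, -1.2, -1.0]
gripper_width: 0.07
[ 0.5023 -0.3019  0.1424] 0.1433 211 [160. 160.  60.]
[ 0.4841 -0.2401  0.1428] 0.1435 209 [ 52.  82. 142.]
[ 0.467  -0.1799  0.143 ] 0.1437 198 [ 66. 138.  73.]
[ 0.4497 -0.1175  0.1434] 0.1442 197 [162.  50.  43.]
```

View pics/f.png

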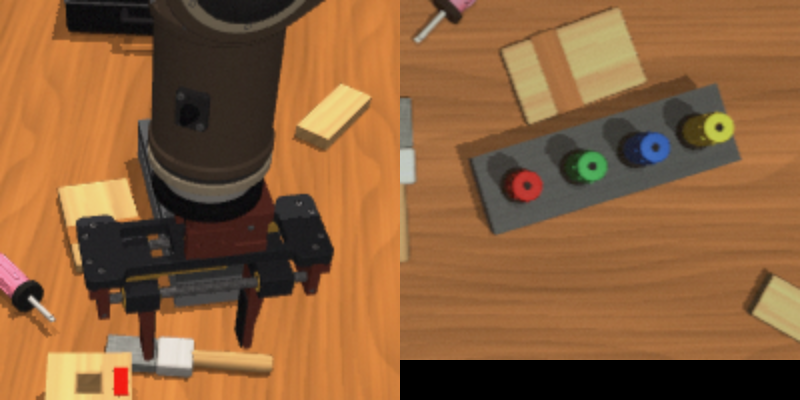

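From above, red, green, blue and yellow stand left to right at (523,185), (592,166), (655,147) and (718,127) in the right-hand panel. Their tops are within about 1 mm of the seated height measured at the start. Handing in.

```bash
python3 -c "
from workcell import sign_off
print(sign_off())"
```

```text
the job is handed in; nothing more can be done
None
```

All four screwdrivers are in the new rack in reverse order: yellow in the rightmost hole, then blue, green, and red in the leftmost. I handed the job in at about 36 s. Each one was lowered in 0.5–2 mm steps until its collar met the rack (9–23 N) and was then released.

- **Last top view and depth:** the drivers stand upright over their holes. Their tops are at z 143–144 mm, against 144 mm when seated in the old rack. Their positions are within about 3 mm of the hole centres I measured. The gripper was open and clear of everything.
- **What I couldn't see:** in the last side view the arm hid the new rack. Red and green were therefore checked only from above, by depth and by the contact force. Yellow and blue had also been seen seated in earlier side views.
- **Decoys:** the white and pink drivers, which had been standing on their blade tips, toppled early on. Pink fell well away from the arm. I take both falls to be spontaneous, since no contact showed in the wrist force I read, although white stood near the gripper. Neither was on or in the racks afterwards. Pink was still on the surface in the last view, and white when last seen at about 20 s.

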